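# Seat a specimen carrier in its locating fixture and hold it home

### The job

Take the bevelled aluminium specimen carrier out of the tray and load it into the locating fixture: upright on the steel bed, one of its bevelled long sides flat against the fence bar and its end up against the stop block. Then press it firmly, but without forcing it, down onto the bed and back against the fence at the same time, and finish while still holding that push, because the clamp is done up next: do not let go or back off. Leave the other things in the tray and on the bench where they are.

Things in the scene. Friction and masses are not known exactly. Their poses are not given: they have to be found in the camera images.
- carrier: Loose aluminium block with a small dark chip on top, 0.24 to 0.42 kg, 66 mm long (y), 60 wide (x), 32 high. Both upper long edges have a 45 degree bevel, 9 mm wide and 9 high: the flat top is 42 mm wide, the long sides are upright up to 23 mm, the end faces over the full height. The same turned half round. Origin: centre of its underside. Starts upright in the tray.
- nest: Fixture, fixed to the bench; black base 170 (x) by 240 (y) by 10 mm. Origin: centre of its underside; x points across the bed to the fence, y along the fence to the stop, z up. Carrier home: its origin at x 15, y 17, z 16 mm here. Behind the fence at x 66, y -45 mm a fixed 12 mm clamp post, 83 mm high, its arm parked along the fence away from the stop (to y -102).
- bed: Ground steel bed on which the carrier stands, part of the fixture, 105 mm (x) by 160 mm (y); its top is 16 mm above the bench. Origin: centre of its underside, at x -7.5, y -10, z 10 mm in the fixture's frame. Axes as the fixture's. Carrier on bed, fence or stop: friction about 0.3.
- fence: Fence, part of the fixture: straight steel bar 20 mm thick, 200 mm long (y), its top 12 mm above the bed (28 mm above the bench), so lower than the carrier. Its face towards the bed is at x 45 mm in the fixture's frame. Origin: in that face at mid length, z 10 mm. Axes as the fixture's.
- stop: End stop, part of the fixture: steel block 36 mm (x) by 24 mm (y) at the bed's +y end beside the fence, top 12 mm above the bed. Its face towards the bed is at y 50 mm in the fixture's frame, over x 4 to 40 mm. Origin: in that face at mid width, z 10 mm. Axes as the fixture's.
- tray: Flat steel tray fixed to the bench, 170 mm (x) by 240 mm (y), rim 12 mm high, floor and walls 3 mm thick. Origin: centre of its underside.
- mount: Bystander in the tray: loose round stepped steel specimen mount, 30 mm across, 24 mm high. Origin: centre of its underside.
- objective: Bystander: loose microscope objective standing on the bench, steel, 33 mm across, 50 mm high. Origin: centre of its underside.
- driver: Bystander: loose screwdriver with a black handle lying on the bench, 170 mm long along its x axis, handle to -x.
- jar: Bystander: loose lidded jar on the bench, grey with a white lid, 70 mm across, 50 mm high. Origin: centre of its underside.
Mind the look-alikes: they are no part of the job. What is meant by the carrier is not blue, and is the larger of those in its own colour.

How it is judged:
By the outcome, as a careful person would: the job done as asked, in the order asked, and still so for the second after the job is handed in, while the arm keeps its last pose, push and grip.
It also fails if it takes over 51 s, if anything falls off the work surface, if the arm or the gripper's body presses on something with over 40 N, if the wrist force passes 120 N, or if a joint passes its speed limit or range.

### The arm

A 6-joint arm with a two-finger parallel gripper is mounted at the origin on the work surface. World frame = base frame: x ahead of the robot, y to its left, z up, the work surface at z = 0. Lengths are in m, angles in rad, forces in N, time in s.
With the tool pointing down it reaches from about 0.3 to 0.85 m from the base axis. Payload 4.2 kg.
Tool frame: the origin (TCP) lies midway between the tips of the shut fingers; the grasp point (between the pads) lies robot.pinch_z behind it (robot.pinch_z is the distance from the TCP to the grasp point, in m); z points along the fingers, y is the direction in which the jaws open and shut (so a half turn about z gives the same grasp; the last joint's range is limited). The gripper opens to 91 mm and grips with 3 to 60 N. Pads are 32 mm wide; open, the fingers measure 118 mm over their backs; the gripper's body (76 mm by 178 mm) begins 60 mm behind the grasp point.
Start: joints at [-1.202, 0.32, 1.565, -0, 1.257, -0.02], TCP at [0.218, -0.532, 0.214] pointing down, gripper open.
Joint ranges: [-3.11, 3.11], [-0.84, 2.01], [0.21, 2.61], [-1.34, 4.49], [0.05, 2.63], [-2.56, 2.56]. Speed limits (rad/s): [2.57, 2.57, 3.14, 3.14, 3.14, 3.14].

### API

Orientations are given as a unit quaternion [x, y, z, w].
In Python, from bench import robot, eyes gives the robot as it stands.
- The arm moves only by the tool jog_arm, never from a script. Its argument "rows" is a list of rows, each a list of 3 entries, a list of its own where there are three numbers: the finger opening in mm, from 0 to 91.2, then the shift along the tool's x, y, z each as a share of 0.25 m, from -1 to 1, then the turn about the tool's z as a share of 45 degrees, from -1 to 1. In form: [[grip, [x, y, z], spin], ...]. A call has 1 to 8 rows; each row is the pose to reach, as a shift and turn from the pose commanded when the call began, along the tool's axes at that moment; what a row does not reach only later rows make up. A row lasts 1/12 s, in which the tool goes at most 41.7 mm and 7.16 degrees, less where a joint would pass 70% of its speed; a pose out of reach is approached as far as the arm can. A call with a number of a shift or a turn outside -1 to 1 is refused whole. A call with a gripper value outside its range is refused whole. The fingers move at their own pace and stop on an object; "squeeze" is the grip in N (left out, the last holds). Time passes only in rows, so rows that repeat a pose let the fingers close. It gives the time, the measured TCP pose, the force and the opening at its end, in the units of the state.
- robot.sense(): the state, without advancing time (a new reading comes with each control period).
- eyes.read_camera(name): name is "scene" or "side" or "wrist"; returns a dict with "pixels" (384x512x3 uint8, red, green, blue), "z_map" (384x512 float32, m along the optical axis (not along the pixel's ray), 0 where there is no reading), "fov_y" (degrees; the focal length in pixels is half the picture's height over the tangent of half this angle, whatever the lens; pixels are square), "cx", "cy" (the principal point, pixels), "camera_from_world" (4x4, takes a point from world to camera coordinates); the wrist camera has in their place "mount" (4x4, takes a point from camera to tool coordinates, whose origin is the TCP and whose axes are the flange's). Camera axes: x right, y down, z forward; pixel columns grow to the right and rows downward; lengths in m; the calibration is good to about 2 mm. A picture is of the moment at which its call begins: read the wrist's pose just before it.
- robot.close_job(): hands the job in, once; it reports no verdict.
The state is a dict: "time": time; "q": joint angles; "joint_vel": joint speeds; "joint_efforts": joint torques, N m; "position": TCP position; "tool_rot": TCP orientation; "wrist_force": force on the tool from outside, world axes, zero at the start; "moment": the same for the moment, N m; "opening": finger opening in m.
Only numpy, scipy, OpenCV 4.12 (cv2) and the standard library are available. Lean on these libraries where they do the work, as an engineer would, in place of code of your own. Each camera call takes 0.05 s, during which the arm holds its last target. There are 200 camera calls.

## Working session

There is one attempt and no reset: what is moved stays moved. The work goes in short steps, Python scripts to look and compute and a tool call to move; the robot and the scene stay as the last step left them, time stands still between calls to the robot, and variables do not carry over. Pictures are saved under pics/ and viewed, about 8 in all and at most 12, crops included, and the job is handed in when it is done.

Besides the shell and the picture viewer there is one more tool, called after "Call:" by a JSON object that holds its "method" and its "body", one argument or row to a line. jog_arm: Moves the arm, as the interface text tells. Shift numbers are shares of 0.25 m and turn numbers shares of 45 degrees, none past 1 either way. Its arguments: {"type":"object","properties":{"rows":{"type":"array"},"squeeze":{"type":"number"}},"required":["rows"]}

```bash
ls; mkdir -p pics
cat > h.py <<'E'
import numpy as np, cv2
from bench import robot, eyes
from scipy.spatial.transform import Rotation as R
def cam(name):
    s=robot.sense(); d=eyes.read_camera(name)
    if 'mount' in d:
        T=np.eye(4);T[:3,:3]=R.from_quat(s['tool_rot']).as_matrix();T[:3,3]=s['position']
        d['wfc']=T@d['mount']
    else: d['wfc']=np.linalg.inv(d['camera_from_world'])
    d['f']=384/2/np.tan(np.radians(d['fov_y'])/2)
    return d
def ray(d,u,v,z):
    r=d['wfc'][:3,:3]@np.array([(u-d['cx'])/d['f'],(v-d['cy'])/d['f'],1]);o=d['wfc'][:3,3]
    return o+r*(z-o[2])/r[2]
def cloud(d):
    v,u=np.mgrid[:384,:512];z=d['z_map']
    P=np.stack([(u-d['cx'])/d['f']*z,(v-d['cy'])/d['f']*z,z],-1)
    W=P@d['wfc'][:3,:3].T+d['wfc'][:3,3]; W[z==0]=np.nan
    return W
def save(d,fn,crop=None,k=1):
    im=d['pixels'][:,:,::-1]
    if crop: u0,v0,u1,v1=crop; im=im[v0:v1,u0:u1]
    cv2.imwrite('pics/'+fn,cv2.resize(im,None,fx=k,fy=k,interpolation=cv2.INTER_CUBIC))
E
python3 - <<'E'
from h import *
print(robot.sense(), robot.pinch_z)
a=cam('scene');b=cam('side')
for d in(a,b): print(d['f'],d['cx'],d['cy'],d['wfc'].round(3).tolist())
save(a,'scene.png',k=1.5); save(b,'side.png',k=1.5)
E
```

```text
pics
{'time': 0.0, 'q': array([-1.20198756e+00,  3.20277804e-01,  1.56568131e+00, -1.67113731e-06,
        1.25739794e+00, -2.00047831e-02]), 'joint_vel': array([-4.40837701e-05,  8.58312881e-04, -6.48834569e-05,  6.22536422e-05,
        1.63712427e-03,  4.85752102e-04]), 'joint_efforts': array([-1.44614962e-03, -4.12470603e+01, -2.31974119e+01,  7.26050581e-02,
        4.58769780e-02, -1.17329932e-04]), 'position': array([ 0.21779069, -0.53160609,  0.2131275 ]), 'tool_rot': array([ 9.81162012e-01,  1.93184697e-01, -1.53861398e-04, -8.68680385e-04]), 'wrist_force': array([0.03715988, 0.134313  , 0.41717283]), 'moment': array([0.00813068, 0.04347433, 0.01275959]), 'opening': 0.0911541413673304} 0.0188
438.20096656836415 260.30574902946245 189.78569692553904 [[-0.503, 0.713, -0.488, 1.011], [0.864, 0.407, -0.296, 0.348], [-0.013, -0.571, -0.821, 0.791], [0.0, 0.0, 0.0, 1.0]]
376.0215457933243 258.5000335473978 195.58923630450087 [[-0.84, -0.341, 0.421, 0.244], [-0.542, 0.528, -0.653, 0.58], [0.0, -0.777, -0.629, 0.558], [0.0, 0.0, 0.0, 1.0]]
```

View pics/scene.png

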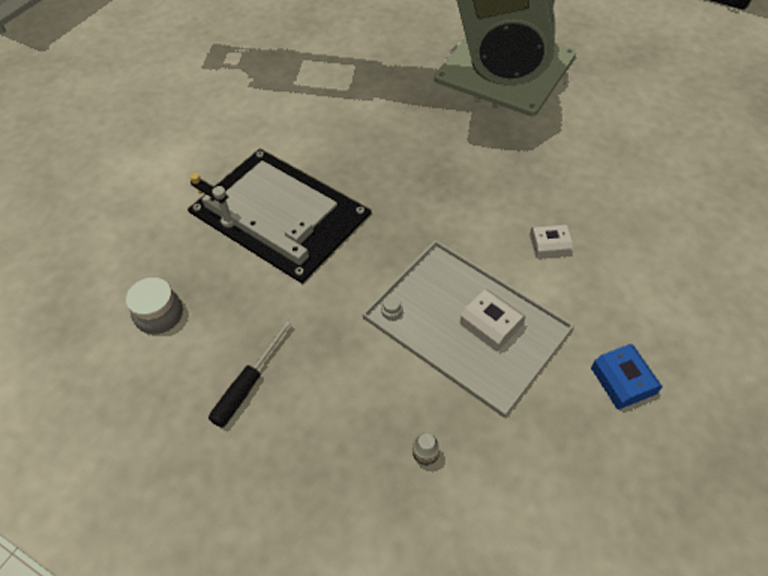

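View pics/side.png

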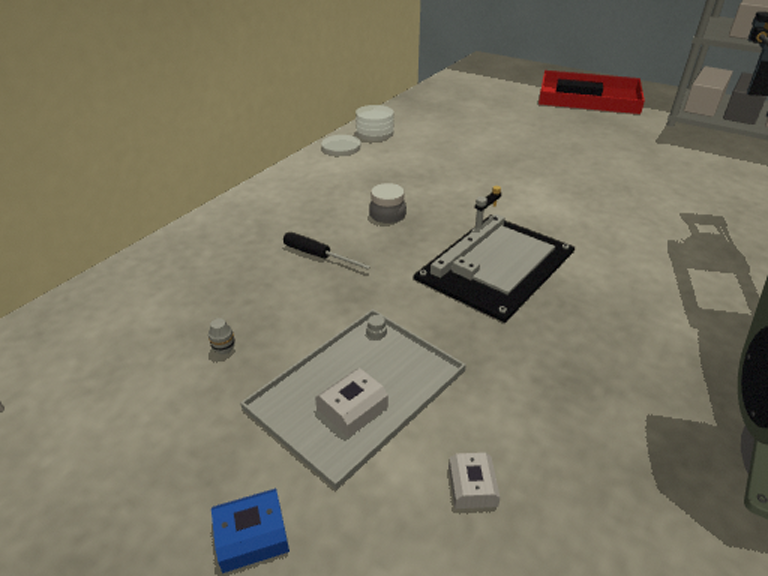

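The scene view (1.5x) shows these candidates:
- White block in the tray at (492,317).
- Smaller white look-alike on the bench at (552,239).
- Blue one at (627,375).

I choose the one in the tray. The nest is at (280,215), with its fence on the lower left, its stop at (299,232) and its post at (222,205).

Run:
```python
from h import *
def rect(P):
    (c,wh,a)=cv2.minAreaRect((P[:,:2]*1000).astype(np.float32)); return np.round(c,1),np.round(wh,1),round(a,2)
for n,box,fx in(('scene',(285,175,365,245),(120,95,250,190)),('side',(195,235,275,300),(270,120,390,220))):
    d=cam(n);W=cloud(d);hsv=cv2.cvtColor(d['pixels'],cv2.COLOR_RGB2HSV)
    u0,v0,u1,v1=box;w=W[v0:v1,u0:u1].reshape(-1,3)
    t=w[(w[:,2]>.031)&(w[:,2]<.039)];print(n,'top depth',len(t),rect(t),np.median(t[:,2]))
    t=w[(w[:,2]>.015)];print('all>15mm',rect(t))
    u0,v0,u1,v1=fx;m=np.zeros((384,512),np.uint8);m[v0:v1,u0:u1]=(hsv[v0:v1,u0:u1,2]<45)*255
    m=cv2.morphologyEx(m,cv2.MORPH_OPEN,np.ones((2,2)))
    cs=max(cv2.findContours(m,cv2.RETR_EXTERNAL,cv2.CHAIN_APPROX_NONE)[0],key=cv2.contourArea)[:,0]
    P=np.array([ray(d,u,v,.010) for u,v in cs]);print('base',cv2.boundingRect(cs),rect(P))
    w=W[v0:v1,u0:u1].reshape(-1,3)
    t=w[(w[:,2]>.024)&(w[:,2]<.031)];print('fence+stop',len(t),rect(t),np.median(t[:,2]))
    t=w[(w[:,2]>.0135)&(w[:,2]<.019)];print('bed',len(t),rect(t),np.median(t[:,2]))
    t=w[(w[:,2]>.05)];print('post',len(t),t[:,:2].min(0),t[:,:2].max(0),t[:,2].max())
save(cam('scene'),'crop.png',(100,85,400,285),2.6)
```

```text
scene top depth 688 (array([531.7, 219.1]), array([66.7, 53.6]), 78.3) 0.03506254212153065
all>15mm (array([515.8, 222.5]), array([67.1, 93.6]), 77.48)
base (127, 103, 121, 86) (array([ 512.5, -154.8]), array([240.6, 170. ]), 83.9)
fence+stop 725 (array([ 545.5, -164.5]), array([200.8,  64.9]), 86.47) 0.02807901776319177
bed 1998 (array([ 510.2, -157.3]), array([232.5, 161.2]), 85.23) 0.01625711150062603
post 243 [ 0.5560849  -0.26840747] [ 0.57724949 -0.20329969] 0.08600157697065536
side top depth 815 (array([529. , 220.3]), array([67.4, 54.3]), 76.93) 0.036006011424313034
all>15mm (array([564. , 212.4]), array([ 67.8, 131.9]), 77.18)
base (277, 149, 107, 67) (array([ 501.5, -153. ]), array([244.7, 171.1]), 83.7)
fence+stop 523 (array([ 542.9, -164.1]), array([202.9,  63.1]), 85.08) 0.029077602749786657
bed 1556 (array([ 571.9, -168.7]), array([227.9, 297.8]), 82.3) 0.017210175301589026
post 171 [ 0.55535245 -0.26610283] [ 0.57675391 -0.20147831] 0.08606741946483298
```

View pics/crop.png

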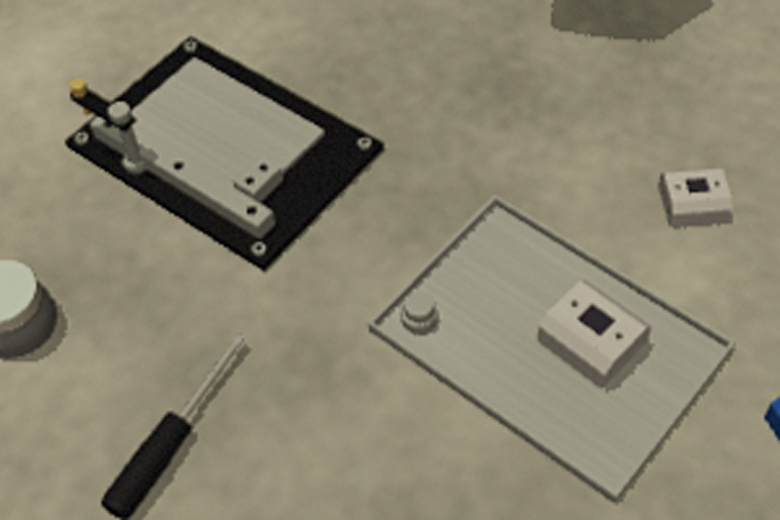

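The crop confirms it. The carrier is at crop (597,335), in the tray, white, with its chip and hole pair along its length. The mount is at (420,315). Next I'll work out a close look at the nest, which is on the way.

```bash
cat >> h.py <<'E'
def plan(x,y,z,yaw):
    """tool shares to reach TCP x,y,z with tool-x at world yaw deg"""
    s=robot.sense();M=R.from_quat(s['tool_rot']).as_matrix()
    d=M.T@(np.array([x,y,z])-s['position']); cur=np.degrees(np.arctan2(M[1,0],M[0,0]))
    sp=-((yaw-cur+180)%360-180)
    print('t',round(s['time'],2),'pos',s['position'].round(4),'yaw',round(cur,2),'tilt',M[:,2].round(3),'F',s['wrist_force'].round(1),'M',s['moment'].round(2),'op',round(s['opening'],4))
    print(' shares',(d/.25).round(3),'spin',round(sp/45,3),'dist',np.linalg.norm(d).round(3))
E
python3 - <<'E'
from h import *
w=cam('wrist');print(w['mount'].round(3).tolist(),w['f'],w['cx'],w['cy'])
plan(.46,-.14,.30,-6)
E
```

```text
[[0.001, -0.972, -0.234, 0.066], [1.0, 0.001, -0.0, 0.0], [0.0, -0.234, 0.972, -0.171], [0.0, 0.0, 0.0, 1.0]] 285.00384463287054 256.43676362460167 189.6636653271895
t 0.3 pos [ 0.2179 -0.5319  0.2137] yaw 22.28 tilt [-0.     0.001 -1.   ] F [-0.2  0.6  0.3] M [-0.04  0.   -0.04] op 0.0907
 shares [ 1.49  -1.084 -0.345] spin 0.628 dist 0.469
```

Call:
{"method": "jog_arm", "body": {
  "rows": [
    [91, [0.87, -0.46, 0], 0.63],
    [91, [0.87, -0.46, 0], 0.63],
    [91, [0.87, -0.46, 0], 0.63],
    [91, [0.87, -0.46, 0], 0.63],
    [91, [0.87, -0.46, 0], 0.63],
    [91, [0.87, -0.46, 0], 0.63]
  ]
}}

```text
time: 0.8
position: [0.3721, -0.347, 0.2141]
tool_rot: [0.999, -0.054, 0.0, 0.0]
wrist_force: [-0.1, -0.7, 0.1]
opening: 0.0911
```

```bash
python3 -c "
from h import *
plan(.535,-.155,.19,-6)"
```

```text
t 0.8 pos [ 0.3721 -0.347   0.2141] yaw -6.18 tilt [ 0. -0. -1.] F [-0.1 -0.7  0.1] M [0.04 0.   0.01] op 0.0911
 shares [ 0.565 -0.834  0.096] spin -0.004 dist 0.253
```

Call:
{"method": "jog_arm", "body": {
  "rows": [
    [91, [0.56, -0.84, 0.1], 0],
    [91, [0.56, -0.84, 0.1], 0],
    [91, [0.56, -0.84, 0.1], 0],
    [91, [0.56, -0.84, 0.1], 0],
    [91, [0.56, -0.84, 0.1], 0],
    [91, [0.56, -0.84, 0.1], 0],
    [91, [0.56, -0.84, 0.1], 0],
    [91, [0.56, -0.84, 0.1], 0]
  ]
}}

```text
time: 1.47
position: [0.5337, -0.1526, 0.1883]
tool_rot: [0.999, -0.051, -0.0, -0.0]
wrist_force: [-0.8, -0.8, 0.3]
opening: 0.0911
```

Run:
```python
from h import *
plan(.53,.22,.17,-12.3)
w=cam('wrist');W=cloud(w);save(w,'wnest.png',k=1.5)
np.savez('wnest.npz',W=W,px=w['pixels'],wfc=w['wfc'])
for lo,hi in((.0005,.004),(.008,.012),(.0145,.0178),(.0265,.0295),(.07,.1)):
    m=(W[...,2]>lo)&(W[...,2]<hi);v,u=np.nonzero(m);print(lo,hi,m.sum(),np.median(W[m][:,2]),W[m].min(0).round(3),W[m].max(0).round(3))
```

```text
t 1.47 pos [ 0.5337 -0.1526  0.1883] yaw -5.83 tilt [-0.001  0.    -1.   ] F [-0.8 -0.8  0.3] M [ 0.02 -0.01 -0.04] op 0.0911
 shares [-0.166 -1.481  0.074] spin 0.144 dist 0.373
0.0005 0.004 46413 0.0010694549565289924 [ 0.188 -0.481  0.001] [0.758 0.186 0.004]
0.008 0.012 6495 0.01040120656517246 [ 0.466 -0.288  0.008] [0.733 0.146 0.012]
0.0145 0.0178 8632 0.016374568398529854 [ 0.454 -0.279  0.015] [0.74  0.112 0.018]
0.0265 0.0295 3074 0.02835620377508624 [ 0.519 -0.266  0.027] [0.594 0.1   0.029]
0.07 0.1 1113 0.07315422870934107 [ 0.556 -0.27   0.07 ] [ 0.578 -0.204  0.085]
```

View pics/wnest.png

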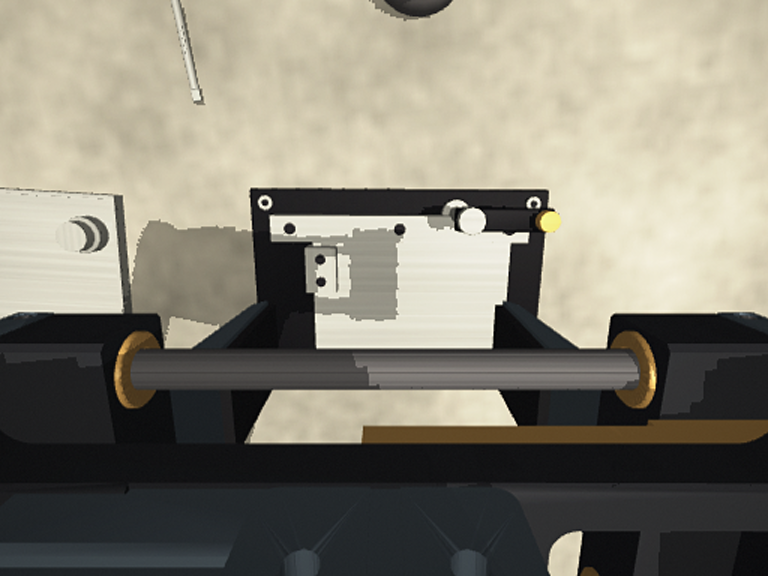

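The wrist view (1.5x) shows the fence bar at rows 215-240 from column 270 to 530, the stop at (321,270) and the clamp post at (470,220). I'll fit the fence face, the stop face and the base edges from the depth edges.

```bash
cat > fit.py <<'E'
from h import *
d=np.load('wnest.npz');W=d['W'];w=dict(wfc=d['wfc'],f=285.00384,cx=256.43676,cy=189.66367)
Z=W[...,2]; H=(Z>.022)&(Z<.034)
# fence front edge: walk down columns
def line(pts): 
    v=cv2.fitLine(np.float32(pts)*1000,cv2.DIST_HUBER,0,.01,.001).ravel(); return v
fr=[];bk=[]
for u in list(range(233,290)):
    r=np.nonzero(H[140:170,u])[0]+140
    if len(r)>5: fr.append(ray(w,u,r.max()+.5,.028)[:2]); bk.append(ray(w,u,r.min()-.5,.028)[:2])
lf=line(fr);lb=line(bk)
print('front',lf,np.degrees(np.arctan2(lf[1],lf[0])),'back',lb,np.degrees(np.arctan2(lb[1],lb[0])))
st=[]
for v in range(168,194):
    r=np.nonzero(H[v,195:250])[0]+195
    if len(r): st.append(ray(w,r.max()+.5,v,.028)[:2])
st=np.array(st);print('stop edge',st[::5].round(4).tolist())
E
python3 fit.py
```

```text
front [ 1.0097570e-01  9.9488890e-01  5.5360162e+02 -1.6276282e+02] 84.204636 back [ 1.01011276e-01  9.94885266e-01  5.72967834e+02 -1.66586426e+02] 84.20259
stop edge [[0.5494, -0.1166], [0.5435, -0.1158], [0.5375, -0.115], [0.5315, -0.1143], [0.5254, -0.1135], [0.5193, -0.1127]]
```

```bash
cat >> fit.py <<'E'
ex=np.array([np.cos(np.radians(-5.8)),np.sin(np.radians(-5.8))]);ey=np.array([-ex[1],ex[0]])
def nf(p): p=np.array(p)[:2]*1000; return (p@ex).round(1),(p@ey).round(1)
for n,u,v,z in(('base bl',250/1.5,190/1.5,.01),('base br',548/1.5,190/1.5,.01),('fence l',270/1.5,228/1.5,.028),('fence r',529/1.5,235/1.5,.028),('stop r',337/1.5,270/1.5,.028),('stop l',305/1.5,270/1.5,.028),('postbase',457/1.5,208/1.5,.028),('bed l',315/1.5,320/1.5,.016),('bed r',507/1.5,320/1.5,.016),('screwL',265/1.5,203/1.5,.01),('screwR',534/1.5,203/1.5,.01)):
    print(n,nf(ray(w,u,v,z)))
P=W[(Z>.07)&(Z<.1)];print('post top',nf(np.median(P[(P[:,1]<-.2)&(P[:,1]>-.222)],0)))
E
python3 fit.py|tail -12
python3 - <<'E'
from h import *
plan(.53,.22,.17,-12.3)
a=cam('scene');W=cloud(a)
ex=np.array([np.cos(np.radians(-5.8)),np.sin(np.radians(-5.8))]);ey=np.array([-ex[1],ex[0]])
t=W[95:190,120:250].reshape(-1,3)
t=t[(t[:,2]>.0255)&(t[:,2]<.030)]*1000
X=t[:,:2]@ex;Y=t[:,:2]@ey
print(np.percentile(X,[1,99]),np.percentile(Y,[1,99]),'stop',np.percentile(Y[X<560],[2,50,98]),len(Y[X<560]),X.min())
E
```

```text
base bl (np.float64(605.5), np.float64(9.6))
base br (np.float64(605.5), np.float64(-228.4))
fence l (np.float64(577.1), np.float64(-9.3))
fence r (np.float64(571.7), np.float64(-210.0))
stop r (np.float64(544.0), np.float64(-60.3))
stop l (np.float64(544.0), np.float64(-34.9))
postbase (np.float64(592.4), np.float64(-153.3))
bed l (np.float64(498.5), np.float64(-39.2))
bed r (np.float64(498.5), np.float64(-201.1))
screwL (np.float64(595.2), np.float64(-1.7))
screwR (np.float64(595.2), np.float64(-218.0))
post top (np.float64(588.2), np.float64(-152.9))
t 1.52 pos [ 0.5327 -0.1539  0.1886] yaw -5.95 tilt [-0.001 -0.    -1.   ] F [-0.3 -0.5 -0.1] M [0.01 0.03 0.01] op 0.0913
 shares [-0.166 -1.487  0.074] spin 0.141 dist 0.374
[526.97011608 590.4924236 ] [-202.2859595    -9.77349264] stop [-58.84437868 -46.51680405 -35.28593262] 120 525.1964481167372
```

The wrist and scene views agree: nest yaw is -5.8°, the fence face is at ex 567.0 and the stop face at ey -60.2. That puts the carrier's home near world (0.5246, -0.1468). Now to above the carrier.

Call:
{"method": "jog_arm", "body": {
  "rows": [
    [91, [-0.08, -0.75, 0.04], 0.14],
    [91, [-0.08, -0.75, 0.04], 0.14],
    [91, [-0.08, -0.75, 0.04], 0.14],
    [91, [-0.08, -0.75, 0.04], 0.14],
    [91, [-0.08, -0.75, 0.04], 0.14],
    [91, [-0.08, -0.75, 0.04], 0.14]
  ]
}}

```text
time: 2.07
position: [0.5318, 0.0361, 0.1791]
tool_rot: [0.994, -0.107, -0.0, -0.001]
wrist_force: [0.5, -0.1, -0.4]
opening: 0.091
```

```bash
python3 -c "
from h import *
plan(.53,.22,.17,-12.3)"
```

```text
t 2.07 pos [0.5318 0.0361 0.1791] yaw -12.26 tilt [-0.     0.001 -1.   ] F [ 0.5 -0.1 -0.4] M [-0.01  0.06  0.01] op 0.091
 shares [-0.163 -0.717  0.037] spin 0.001 dist 0.184
```

Call:
{"method": "jog_arm", "body": {
  "rows": [
    [91, [-0.16, -0.72, 0.04], 0],
    [91, [-0.16, -0.72, 0.04], 0],
    [91, [-0.16, -0.72, 0.04], 0],
    [91, [-0.16, -0.72, 0.04], 0],
    [91, [-0.16, -0.72, 0.04], 0],
    [91, [-0.16, -0.72, 0.04], 0],
    [91, [-0.16, -0.72, 0.04], 0]
  ]
}}

```text
time: 2.65
position: [0.5324, 0.2169, 0.1689]
tool_rot: [0.994, -0.108, 0.0, 0.001]
wrist_force: [0.1, 0.2, -0.1]
opening: 0.0912
```

```bash
cat > car.py <<'E'
from h import *
w=cam('wrist');W=cloud(w);Z=W[...,2]
import sys; save(w,sys.argv[1],(100,60,420,300),2.4)
near=(abs(W[...,0]-.53)<.07)&(abs(W[...,1]-.22)<.07)
for lo,hi,pl in((.0335,.038,.035),(.012,.04,None)):
    m=((Z>lo)&(Z<hi)&near).astype(np.uint8)
    c=max(cv2.findContours(m,cv2.RETR_EXTERNAL,cv2.CHAIN_APPROX_NONE)[0],key=cv2.contourArea)[:,0]
    print(cv2.boundingRect(c),m.sum(),np.median(Z[m>0]))
    P=np.array([ray(w,u,v,pl)[:2] for u,v in c]) if pl else W[m>0][:,:2]
    print(cv2.minAreaRect(np.float32(P*1000)))
plan(.53,.22,.17,-12.3)
E
python3 car.py wcar.png
```

```text
(224, 162, 61, 43) 2426 0.03549914936327725
((531.8665771484375, 219.53890991210938), (65.9018325805664, 47.0472297668457), 76.6093978881836)
(224, 155, 61, 54) 3322 0.035092056733331684
((512.4342041015625, 211.0552978515625), (91.5052490234375, 94.10516357421875), 77.67060852050781)
t 2.7 pos [0.5325 0.2163 0.1691] yaw -12.46 tilt [ 0.    -0.001 -1.   ] F [0.2 0.1 0.4] M [0.01 0.01 0.02] op 0.0908
 shares [-0.013 -0.012 -0.004] spin -0.004 dist 0.005
```

View pics/wcar.png

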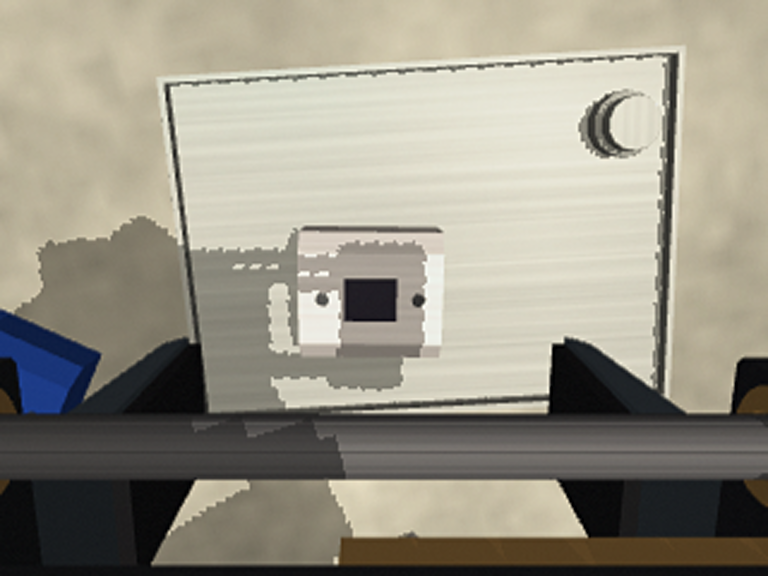

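The crop shows the carrier clear of the rim and the mount, chip at (370,300), with the jaws straddling its length axis. I'll compute the final centre.

Run:
```python
from h import *
w=cam('wrist');W=cloud(w)
g=cv2.cvtColor(w['pixels'],cv2.COLOR_RGB2GRAY);m=np.zeros_like(g);m[165:205,235:275]=(g[165:205,235:275]<70)*255
c=max(cv2.findContours(m,cv2.RETR_EXTERNAL,cv2.CHAIN_APPROX_NONE)[0],key=cv2.contourArea)
(u,v),wh,a=cv2.minAreaRect(c);print(u,v,wh,a,'chip',ray(w,u,v,.035))
r=lambda x,y:ray(w,100+x/2.4,60+y/2.4,.035)[:2]
h=r(321.5,299.5)-r(418.5,300.5);print('hole axis',np.degrees(np.arctan2(h[1],h[0])),(r(321.5,299.5)+r(418.5,300.5))/2)
M=(W[...,2]>.0335)&(W[...,2]<.038)&(abs(W[...,0]-.53)<.06)&(abs(W[...,1]-.22)<.06)
e=[]
for row in range(168,200):
    k=np.nonzero(M[row])[0]
    if len(k)>30:e.append([k.min()-.5,k.max()+.5,row])
e=np.array(e);mid=np.median(e[:,:2],0);print(mid,np.median((e[:,0]+e[:,1])/2), ray(w,mid.mean(),185,.035))
plan(.53,.22,.17,-12.3)
```

```text
253.5 184.5 (17.0, 21.0) 90.0 chip [0.5313136  0.21954436 0.035     ]
hole axis 76.95727151008214 [0.5306064  0.21894719]
[223.5 283.5] 253.5 [0.53076513 0.21966662 0.035     ]
t 2.75 pos [0.5325 0.216  0.1691] yaw -12.51 tilt [ 0.    -0.001 -1.   ] F [-0.   0.2  0.4] M [ 0.09  0.08 -0.01] op 0.0908
 shares [-0.013 -0.013 -0.004] spin -0.005 dist 0.005
```

```bash
python3 -c "
from h import *
plan(.531,.2195,.075,-13)"
```

```text
t 2.75 pos [0.5325 0.216  0.1691] yaw -12.51 tilt [ 0.    -0.001 -1.   ] F [-0.   0.2  0.4] M [ 0.09  0.08 -0.01] op 0.0908
 shares [-0.009 -0.013  0.377] spin 0.011 dist 0.094
```

Call:
{"method": "jog_arm", "body": {
  "rows": [
    [91, [-0.009, -0.013, 0.15], 0.011],
    [91, [-0.009, -0.013, 0.3], 0.011],
    [91, [-0.009, -0.013, 0.377], 0.011],
    [91, [-0.009, -0.013, 0.377], 0.011],
    [91, [-0.009, -0.013, 0.377], 0.011]
  ]
}}

```text
time: 3.17
position: [0.5307, 0.2202, 0.0745]
tool_rot: [0.994, -0.113, -0.001, 0.001]
wrist_force: [-0.8, -1.8, 0.8]
opening: 0.0908
```

```bash
python3 -c "
from h import *
plan(.531,.2195,.0185,-13)
w=cam('wrist');save(w,'hover.png',(130,100,390,270),2.4);plan(.531,.2195,.0185,-13)"
```

```text
t 3.17 pos [0.5307 0.2202 0.0745] yaw -13.0 tilt [-0.001 -0.001 -1.   ] F [-0.8 -1.8  0.8] M [ 0.05  0.05 -0.09] op 0.0908
 shares [0.002 0.002 0.224] spin 0.0 dist 0.056
t 3.22 pos [0.5318 0.221  0.0759] yaw -12.98 tilt [ 0.002  0.    -1.   ] F [ 0.4 -0.3  0.6] M [ 0.07 -0.01 -0.01] op 0.0908
 shares [-0.002  0.007  0.23 ] spin 0.0 dist 0.057
```

View pics/hover.png

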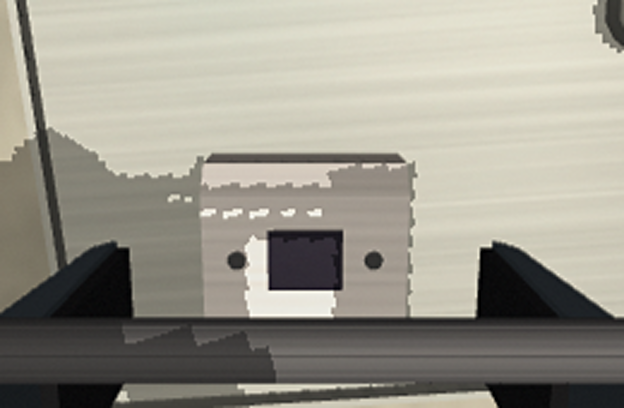

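The jaws are centred on the carrier (holes at 237 and 373, fingers at 130 and 480) and parallel to it. Going down, then gripping.

Call:
{"method": "jog_arm", "body": {
  "rows": [
    [91, [0, 0.003, 0.1], 0],
    [91, [0, 0.003, 0.18], 0],
    [91, [0, 0.003, 0.226], 0],
    [91, [0, 0.003, 0.226], 0],
    [91, [0, 0.003, 0.226], 0]
  ]
}}

```text
time: 3.63
position: [0.5319, 0.2214, 0.0198]
tool_rot: [0.994, -0.112, 0.001, -0.001]
wrist_force: [-0.3, -0.1, 1.0]
opening: 0.0908
```

Call:
{"method": "jog_arm", "body": {
  "rows": [
    [60, [0, 0, 0], 0],
    [60, [0, 0, 0], 0],
    [60, [0, 0, 0], 0],
    [60, [0, 0, 0], 0],
    [60, [0, 0, 0], 0],
    [60, [0, 0, 0], 0],
    [60, [0, 0, 0], 0],
    [60, [0, 0, 0], 0]
  ],
  "squeeze": 35
}}

```text
time: 4.3
position: [0.5309, 0.2213, 0.019]
tool_rot: [0.994, -0.112, 0.001, -0.0]
wrist_force: [-0.7, -1.6, 6.4]
opening: 0.0657
```

```bash
python3 -c "
from h import *
plan(.531,.2195,.0185,-13)"
```

```text
t 4.3 pos [0.5309 0.2213 0.019 ] yaw -12.85 tilt [ 0.001 -0.    -1.   ] F [-0.7 -1.6  6.4] M [-0.24  0.12 -0.01] op 0.0657
 shares [0.002 0.007 0.002] spin 0.003 dist 0.002
```

Call:
{"method": "jog_arm", "body": {
  "rows": [
    [60, [0, 0, -0.05], 0],
    [60, [0, 0, -0.15], 0],
    [60, [0, 0, -0.3], 0],
    [60, [0, 0, -0.42], 0],
    [60, [0, 0, -0.42], 0],
    [60, [0, 0, -0.42], 0]
  ]
}}

```text
time: 4.8
position: [0.5311, 0.2218, 0.1242]
tool_rot: [0.994, -0.112, 0.001, -0.001]
wrist_force: [-0.7, 0.1, -4.1]
opening: 0.0656
```

```bash
python3 -c "
from h import *
plan(.515,-.155,.12,-5.8)"
```

```text
t 4.8 pos [0.5311 0.2218 0.1242] yaw -12.87 tilt [ 0.003  0.001 -1.   ] F [-0.7  0.1 -4.1] M [ 0.08  0.03 -0.02] op 0.0656
 shares [0.273 1.484 0.015] spin -0.157 dist 0.377
```

Call:
{"method": "jog_arm", "body": {
  "rows": [
    [60, [0.05, 0.16, 0], -0.05],
    [60, [0.13, 0.45, 0], -0.15],
    [60, [0.14, 0.75, 0], -0.157],
    [60, [0.14, 0.75, 0], -0.157],
    [60, [0.14, 0.75, 0], -0.157],
    [60, [0.14, 0.75, 0], -0.157]
  ]
}}

```text
time: 5.3
position: [0.5199, 0.0264, 0.1206]
tool_rot: [0.999, -0.053, -0.003, 0.001]
wrist_force: [0.4, 0.2, -3.9]
opening: 0.0655
```

```bash
python3 -c "
from h import *
plan(.514,-.154,.12,-5.8)"
```

```text
t 5.3 pos [0.5199 0.0264 0.1206] yaw -6.06 tilt [-0.007 -0.002 -1.   ] F [ 0.4  0.2 -3.9] M [ 0.11 -0.01 -0.  ] op 0.0655
 shares [0.053 0.72  0.004] spin -0.006 dist 0.18
```

Call:
{"method": "jog_arm", "body": {
  "rows": [
    [60, [0.053, 0.16, 0], -0.006],
    [60, [0.053, 0.32, 0], -0.006],
    [60, [0.053, 0.48, 0], -0.006],
    [60, [0.053, 0.6, 0], -0.006],
    [60, [0.053, 0.72, 0], -0.006],
    [60, [0.053, 0.72, 0], -0.006],
    [60, [0.053, 0.72, 0], -0.006],
    [60, [0.053, 0.72, 0], -0.006]
  ]
}}

```text
time: 5.97
position: [0.5169, -0.1486, 0.1215]
tool_rot: [0.999, -0.048, -0.002, -0.001]
wrist_force: [-0.4, 0.4, -3.6]
opening: 0.0658
```

```bash
python3 -c "
from h import *
plan(.514,-.154,.045,-5.8)
d=cam('wrist');save(d,'above.png',(130,90,390,290),2.4);W=cloud(d)
np.savez('above.npz',W=W,px=d['pixels'],wfc=d['wfc'])
plan(.514,-.154,.045,-5.8)"
```

```text
t 5.97 pos [ 0.5169 -0.1486  0.1215] yaw -5.55 tilt [-0.003  0.002 -1.   ] F [-0.4  0.4 -3.6] M [ 0.05  0.03 -0.02] op 0.0658
 shares [-0.008  0.023  0.306] spin 0.006 dist 0.077
t 6.02 pos [ 0.5172 -0.1483  0.1219] yaw -5.49 tilt [-0.003  0.001 -1.   ] F [ 0.8  0.5 -4. ] M [ 0.04  0.02 -0.  ] op 0.0655
 shares [-0.01   0.024  0.308] spin 0.007 dist 0.077
```

View pics/above.png

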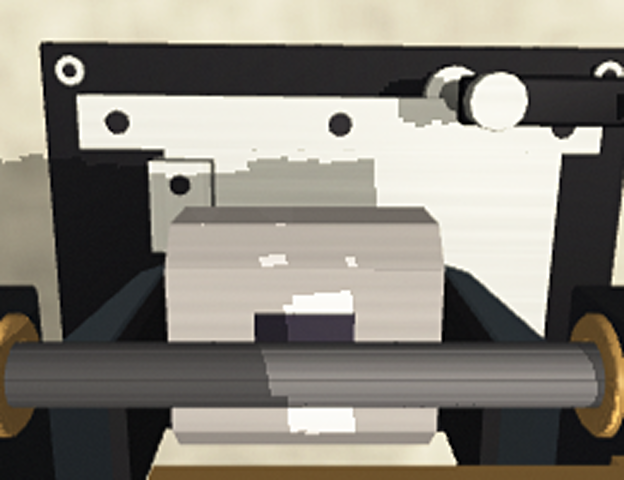

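The carrier is held level, and its near edge is within about 0.5° of the fence. The stop is at (180,205) and the post is clear to the right. Going down to the offset approach point, 10 mm from the fence and 8 mm from the stop.

Call:
{"method": "jog_arm", "body": {
  "rows": [
    [60, [-0.01, 0.024, 0.08], 0.008],
    [60, [-0.01, 0.024, 0.18], 0.008],
    [60, [-0.01, 0.024, 0.26], 0.008],
    [60, [-0.01, 0.024, 0.31], 0.008],
    [60, [-0.01, 0.024, 0.32], 0.008],
    [60, [-0.01, 0.024, 0.32], 0.008],
    [60, [-0.01, 0.024, 0.32], 0.008],
    [60, [-0.01, 0.024, 0.32], 0.008]
  ]
}}

```text
time: 6.68
position: [0.5158, -0.1552, 0.0442]
tool_rot: [0.999, -0.051, 0.001, 0.0]
wrist_force: [-0.2, -0.1, -2.6]
opening: 0.066
```

```bash
python3 -c "
from h import *
plan(.514,-.154,.032,-5.9)"
```

```text
t 6.68 pos [ 0.5158 -0.1552  0.0442] yaw -5.85 tilt [ 0.002 -0.001 -1.   ] F [-0.2 -0.1 -2.6] M [ 0.01  0.05 -0.04] op 0.066
 shares [-0.008 -0.004  0.049] spin 0.001 dist 0.012
```

Call:
{"method": "jog_arm", "body": {
  "rows": [
    [60, [0, 0, 0.02], 0],
    [60, [0, 0, 0.036], 0],
    [60, [0, 0, 0.04], 0],
    [60, [0, 0, 0.04], 0]
  ]
}}

```text
time: 7.02
position: [0.5144, -0.1553, 0.0329]
tool_rot: [0.999, -0.051, -0.0, -0.0]
wrist_force: [0.7, -0.7, -2.7]
opening: 0.0658
```

Call:
{"method": "jog_arm", "body": {
  "rows": [
    [60, [0, 0, 0.005], 0],
    [60, [0, 0, 0.01], 0],
    [60, [0, 0, 0.01], 0]
  ]
}}

```text
time: 7.27
position: [0.5151, -0.1555, 0.032]
tool_rot: [0.999, -0.051, 0.0, 0.0]
wrist_force: [-1.6, 0.1, 4.9]
opening: 0.0659
```

The bed is touched (Fz from -2.7 to +4.9 N). Now sliding towards the fence.

Call:
{"method": "jog_arm", "body": {
  "rows": [
    [60, [0.01, 0, 0], 0],
    [60, [0.02, 0, 0], 0],
    [60, [0.03, 0, 0], 0],
    [60, [0.034, 0, 0], 0],
    [60, [0.034, 0, 0], 0]
  ]
}}

```text
time: 7.68
position: [0.5231, -0.1564, 0.032]
tool_rot: [0.999, -0.052, -0.0, 0.0]
wrist_force: [-3.8, -0.2, 7.1]
opening: 0.0661
```

Call:
{"method": "jog_arm", "body": {
  "rows": [
    [60, [0.004, 0, 0], 0],
    [60, [0.008, 0, 0], 0],
    [60, [0.008, 0, 0], 0]
  ]
}}

```text
time: 7.93
position: [0.5231, -0.1564, 0.0321]
tool_rot: [0.999, -0.052, -0.002, -0.0]
wrist_force: [-8.5, 1.1, 12.0]
opening: 0.0655
```

The fence is met where expected (ex 536.2). Easing a little and sliding to the stop.

Call:
{"method": "jog_arm", "body": {
  "rows": [
    [60, [-0.004, -0.01, -0.003], 0],
    [60, [-0.004, -0.02, -0.003], 0],
    [60, [-0.004, -0.028, -0.003], 0],
    [60, [-0.004, -0.034, -0.003], 0],
    [60, [-0.004, -0.034, -0.003], 0]
  ]
}}

```text
time: 8.35
position: [0.524, -0.1482, 0.0321]
tool_rot: [0.999, -0.051, -0.001, 0.0]
wrist_force: [-5.2, -2.7, 5.8]
opening: 0.0653
```

Call:
{"method": "jog_arm", "body": {
  "rows": [
    [60, [0, -0.004, 0], 0],
    [60, [0, -0.008, 0], 0],
    [60, [0, -0.008, 0], 0]
  ]
}}

```text
time: 8.6
position: [0.5242, -0.1463, 0.0321]
tool_rot: [0.999, -0.051, -0.001, 0.0]
wrist_force: [-5.3, -2.3, 6.4]
opening: 0.0657
```

```bash
python3 -c "
from h import *
plan(.5246,-.1468,.032,-5.8)"
```

```text
t 8.6 pos [ 0.5242 -0.1463  0.0321] yaw -5.9 tilt [-0.002 -0.001 -1.   ] F [-5.3 -2.3  6.4] M [-0.37  0.92 -0.25] op 0.0657
 shares [0.002 0.002 0.   ] spin -0.002 dist 0.001
```

Call:
{"method": "jog_arm", "body": {
  "rows": [
    [60, [0, -0.004, 0], 0],
    [60, [0, -0.006, 0], 0],
    [60, [0, -0.006, 0], 0]
  ]
}}

```text
time: 8.85
position: [0.5243, -0.1454, 0.0321]
tool_rot: [0.999, -0.051, -0.001, 0.001]
wrist_force: [-5.9, -4.9, 6.3]
opening: 0.0658
```

Call:
{"method": "jog_arm", "body": {
  "rows": [
    [60, [0, -0.003, 0], 0],
    [60, [0, -0.006, 0], 0],
    [60, [0, -0.006, 0], 0]
  ]
}}

```text
time: 9.1
position: [0.5243, -0.1454, 0.0322]
tool_rot: [0.999, -0.051, -0.001, 0.002]
wrist_force: [-6.6, -10.7, 5.4]
opening: 0.0661
```

```bash
python3 -c "
from h import *
plan(.5246,-.1468,.032,-5.8)"
```

```text
t 9.1 pos [ 0.5243 -0.1454  0.0322] yaw -5.86 tilt [-0.002 -0.004 -1.   ] F [ -6.6 -10.7   5.4] M [-1.71  1.23 -0.47] op 0.0661
 shares [0.002 0.005 0.001] spin -0.001 dist 0.001
```

Bed, fence and stop contact are all felt, at positions matching the measured ones. I'll firm up the grip and build the push in steps.

Call:
{"method": "jog_arm", "body": {
  "rows": [
    [60, [0, 0, 0], 0],
    [60, [0, 0, 0], 0],
    [60, [0.003, 0.002, 0.003], 0],
    [60, [0.006, 0.002, 0.006], 0],
    [60, [0.008, 0.002, 0.008], 0],
    [60, [0.008, 0.002, 0.008], 0]
  ],
  "squeeze": 55
}}

```text
time: 9.6
position: [0.5243, -0.1454, 0.0321]
tool_rot: [0.999, -0.051, -0.003, 0.001]
wrist_force: [-15.2, -7.2, 23.2]
opening: 0.0661
```

```bash
python3 -c "
from h import *
plan(.5246,-.1468,.032,-5.8)"
```

```text
t 9.6 pos [ 0.5243 -0.1454  0.0321] yaw -5.87 tilt [-0.006 -0.003 -1.   ] F [-15.2  -7.2  23.2] M [-1.02  2.47 -0.39] op 0.0661
 shares [0.002 0.005 0.   ] spin -0.002 dist 0.001
```

The moments put the bed contact under the middle of the carrier, so it stands flat. Bed friction could be taking up to about 7 N of the 15 N push, so I'll raise the fence push a little and let it settle.

Call:
{"method": "jog_arm", "body": {
  "rows": [
    [60, [0.003, 0.001, 0], 0],
    [60, [0.006, 0.001, 0], 0],
    [60, [0.008, 0.001, 0], 0],
    [60, [0.008, 0.001, 0], 0],
    [60, [0.008, 0.001, 0], 0],
    [60, [0.008, 0.001, 0], 0]
  ]
}}

```text
time: 10.1
position: [0.5244, -0.1454, 0.0321]
tool_rot: [0.999, -0.051, -0.005, 0.001]
wrist_force: [-20.0, -5.6, 27.5]
opening: 0.0655
```

Run:
```python
from h import *
plan(.5246,-.1468,.032,-5.8)
w=cam('wrist');a=cam('scene');b=cam('side')
plan(.5246,-.1468,.032,-5.8)
k=lambda d,c,s:cv2.resize(d['pixels'][c[1]:c[3],c[0]:c[2],::-1],s,interpolation=cv2.INTER_CUBIC)
cv2.imwrite('pics/fin.png',np.vstack([k(w,(150,90,390,210),(800,300)),np.hstack([k(a,(120,90,260,195),(400,300)),k(b,(260,115,400,220),(400,300))])]))
np.savez('fin.npz',W=cloud(w),px=w['pixels'],wfc=w['wfc'])
```

```text
t 10.1 pos [ 0.5244 -0.1454  0.0321] yaw -5.87 tilt [-0.009 -0.002 -1.   ] F [-20.   -5.6  27.5] M [-0.96  3.1  -0.47] op 0.0655
 shares [0.002 0.005 0.   ] spin -0.002 dist 0.001
t 10.25 pos [ 0.5244 -0.1454  0.0321] yaw -5.87 tilt [-0.009 -0.002 -1.   ] F [-19.3  -7.3  26.1] M [-0.97  3.2  -0.48] op 0.066
 shares [0.002 0.005 0.   ] spin -0.002 dist 0.001
```

View pics/fin.png

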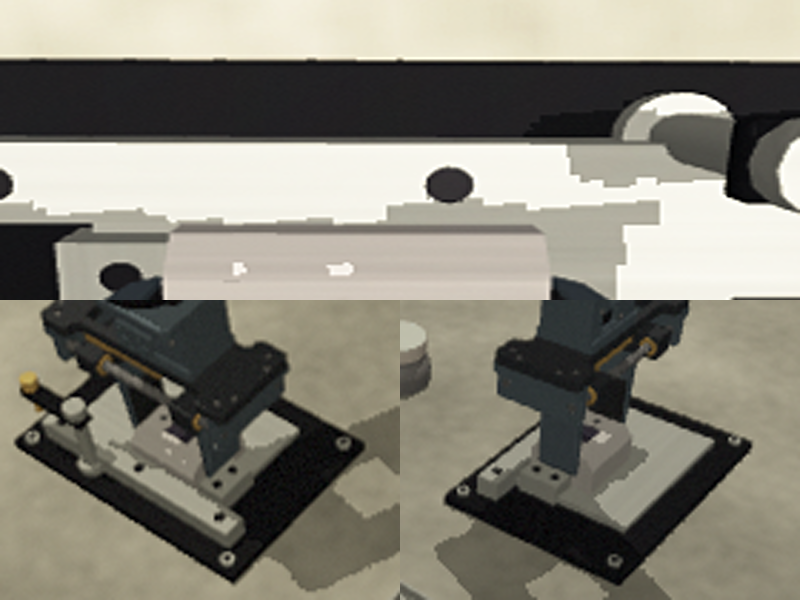

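The final view shows the carrier against the fence (lower edge of the bar, row 228) and its end at the stop (column 168). The fingers sit above the stop and clear of the post. One numeric check of flatness and yaw follows.

Run:
```python
from h import *
d=np.load('fin.npz');W=d['W'];Z=W[...,2]
ex=np.array([np.cos(np.radians(-5.8)),np.sin(np.radians(-5.8))]);ey=np.array([-ex[1],ex[0]])
X=W[...,:2]@ex*1000-522;Y=W[...,:2]@ey*1000+110
def plane(m,n):
    p=np.c_[X[m],Y[m],np.ones(m.sum())];z=Z[m]*1000
    c=np.linalg.lstsq(p,z,rcond=None)[0];r=z-p@c;k=abs(r)<1
    c=np.linalg.lstsq(p[k],z[k],rcond=None)[0];print(n,k.sum(),'slope deg',np.degrees(c[:2]).round(2),'z mid',np.median(z[k]).round(2),'res',r[k].std().round(2))
plane((abs(X-15)<19)&(abs(Y-17)<28)&(abs(Z-.048)<.004),'top')
plane((X>48)&(X<62)&(abs(Y-10)<50)&(abs(Z-.028)<.004),'fence top')
# carrier far outline vs fence back edge
w=dict(wfc=d['wfc'],f=285.00384,cx=256.43676,cy=189.66367)
H=(Z>.033)&(Z<.055)&(X<60)&(X>0); F=(Z>.022)&(Z<.034)
a=[];b=[]
for u in range(208,308):
    r=np.nonzero(H[:200,u])[0]
    if len(r): a.append(ray(w,u,r.min()-.5,.039)[:2])
    r=np.nonzero(F[:200,u])[0]
    if len(r): b.append(ray(w,u,r.min()-.5,.028)[:2])
for n,q in(('carrier side',a),('fence back',b)):
    l=cv2.fitLine(np.float32(q)*1000,cv2.DIST_HUBER,0,.01,.001).ravel();print(n,len(q),np.degrees(np.arctan2(l[1],l[0])).round(2),'x in nest',(l[2:]@ex-522).round(2))
```

```text
top 2812 slope deg [-0.35 -0.09] z mid 48.63 res 0.48
fence top 3230 slope deg [0.19 0.02] z mid 28.51 res 0.48
carrier side 100 84.13 x in nest 46.21
fence back 100 84.15 x in nest 65.6
```

Yaw agrees to 0.02°, but the carrier top looks about 0.5° pitched towards the fence, the same as the tool's tilt under load. I'll compare with the view taken in air to see how much is camera bias.

Run:
```python
from h import *
ex=np.array([np.cos(np.radians(-5.8)),np.sin(np.radians(-5.8))]);ey=np.array([-ex[1],ex[0]])
for fn,c,zt in(('above.npz',(.517,-.1485),.1375),('fin.npz',(.5244,-.1454),.048)):
    d=np.load(fn);W=d['W'];Z=W[...,2]
    r=W[...,:2]-np.array(c);X=r@ex*1000;Y=r@ey*1000
    def plane(m,n):
        m=m.copy()
        for i in range(4):
            p=np.c_[X[m],Y[m],np.ones(m.sum())];z=Z[m]*1000
            q=np.linalg.lstsq(p,z,rcond=None)[0]; m=m&(abs(Z*1000-(X*q[0]+Y*q[1]+q[2]))<1.5)
        print(fn,n,m.sum(),np.degrees(q[:2]).round(2),q[2].round(2),'X',X[m].min().round(1),X[m].max().round(1))
    plane((abs(X)<19)&(abs(Y)<28)&(abs(Z-zt)<.004),'top')
    plane((X>0)&(X<19)&(abs(Y)<28)&(abs(Z-zt)<.004),'top front half')
    Xn=W[...,:2]@ex*1000-522;Yn=W[...,:2]@ey*1000+110
    plane((Xn>48)&(Xn<62)&(abs(Yn-10)<50)&(abs(Z-.028)<.004),'fence')
    plane((abs(Xn-20)<20)&(Yn>-80)&(Yn<-25)&(abs(Z-.016)<.004),'bed')
```

```text
above.npz top 3131 [-0.32  0.1 ] 138.03 X -19.0 19.0
above.npz top front half 2446 [-1.74  0.09] 138.34 X 3.2 19.0
above.npz fence 1625 [0.44 0.02] 28.14 X 40.7 54.6
above.npz bed 1829 [-0.07  0.07] 16.52 X -7.4 32.6
fin.npz top 3103 [-0.36 -0.09] 48.65 X -19.0 19.0
fin.npz top front half 2399 [-1.47 -0.08] 48.89 X 3.5 19.0
fin.npz fence 3584 [0.21 0.01] 28.34 X 33.6 47.5
fin.npz bed 2527 [-0.07  0.06] 16.51 X -9.6 25.6
```

The top slope barely changed (-0.32° in air, -0.36° now) while the tool tilted 0.35° more. So most of it is camera bias, and the carrier is flat to about 0.2°. I'll hold for a moment to check the push is steady, then hand in.

Call:
{"method": "jog_arm", "body": {
  "rows": [
    [60, [0, 0, 0], 0],
    [60, [0, 0, 0], 0],
    [60, [0, 0, 0], 0],
    [60, [0, 0, 0], 0],
    [60, [0, 0, 0], 0],
    [60, [0, 0, 0], 0],
    [60, [0, 0, 0], 0],
    [60, [0, 0, 0], 0]
  ]
}}

```text
time: 10.92
position: [0.5244, -0.1454, 0.0321]
tool_rot: [0.999, -0.051, -0.005, 0.001]
wrist_force: [-18.5, -6.2, 26.9]
opening: 0.0658
```

```bash
python3 -c "
from h import *
plan(.5244,-.1454,.032,-5.8)
F=robot.sense()['wrist_force']
if 10<-F[0]<30 and 15<F[2]<35: print('handing in',robot.close_job())"
```

```text
t 10.92 pos [ 0.5244 -0.1454  0.0321] yaw -5.87 tilt [-0.009 -0.002 -1.   ] F [-18.5  -6.2  26.9] M [-0.99  3.07 -0.42] op 0.0658
 shares [ 0. -0.  0.] spin -0.002 dist 0.0
the job is handed in; nothing more can be done
handing in None
```

The carrier is loaded in the fixture and the job was handed in at 10.9 s with the push still on. I gripped the carrier by its end faces, set it on the bed, and slid it against the fence and then the stop. I then pressed it down and back together.

**Position and push:** Over the last 0.8 s the position did not move. The wrist read about 27 N down, 19 N towards the fence and 6 N towards the stop. The grip held at 65.8 mm opening with 55 N commanded. Bed friction may take some of the fence push, so the force on the fence itself could be lower than 19 N.

**Alignment:** The carrier's side and the fence agree to 0.02° in the wrist camera. Contact with the fence came where measured; contact with the stop came about 1.4 mm beyond the estimate, within camera accuracy.

**Checks that disagreed:**
- **Flatness:** The depth image showed the carrier top pitched 0.36° towards the fence. It showed 0.32° while the carrier was still in the air, so most of that is probably camera bias. A real tilt of about 0.2° is possible. The wrist moments were too uncertain to settle it.
- **Nest position:** The first estimate of the nest from the side camera was about 10 mm off, so I discarded it and used the wrist camera.

I touched none of the other objects, but I did not check each of them in a picture at the end.

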